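# Put the matching lid on the chopper and hold its dial at pulse

## Robot

A 6-joint arm with a two-finger parallel gripper is mounted at the origin on a cart in front of the work surface, level with it; the furniture and walls round the work are solid. World frame = base frame: x ahead of the robot, y to its left, z up, the work surface at z = 0. Lengths are in m, angles in rad, forces in N, time in s.
With the tool pointing down it reaches from about 0.25 to 0.85 m from the base axis. Payload 12.5 kg.
Tool frame: the origin (TCP) lies on the centre line of the jaws, within the pads' length; the fingertips stand 11 mm ahead of it and the grasp point (between the pads) lies 8 mm behind it; z points along the fingers, y is the line along which they close (so a half turn about z gives the same grasp; the last joint's range is limited). The gripper opens to 93 mm and grips with 3 to 60 N. Pads are 15 mm wide; open, the fingers measure 128 mm over their backs; the gripper's body (75 mm by 188 mm) begins 65 mm behind the grasp point.
Start: joints at [1.147, 0.351, 1.652, -0, 1.139, -0.085], TCP at [0.183, 0.519, 0.23] pointing down, gripper open.
Joint ranges: [-2.75, 2.75], [-0.79, 2.1], [0.01, 2.65], [-1.57, 4.71], [0.07, 3.14], [-2.87, 2.87]. Speed limits (rad/s): [2.22, 2.22, 2.79, 3.14, 3.14, 3.14].

## Interface

Orientations are given as [roll, pitch, yaw] about the fixed x, y, z axes, in that order (R = Rz(yaw) Ry(pitch) Rx(roll)).
In Python, from plant import ctrl gives the robot as it stands. The module is installed in compiled form; this text tells all that it offers.
- The arm moves only by the shell command python3 -m inch 'ROWS' [FORCE]. ROWS is a JSON object whose one key "plan" holds one flat list of numbers, 7 for each row, row after row: the closure, from -1 (fully open) to 1 (shut), then the shift along the tool's x, y, z in cm, then the turn, a rotation vector about the tool's x, y, z in degrees. In form: {"plan": [claw, dx, dy, dz, wx, wy, wz, claw, dx, dy, dz, wx, wy, wz, ...]}. A call has 1 to 8 rows; each row shifts and turns the commanded pose from where the row before left it, along the tool's axes as they then stand; what a row does not reach is not made up. A row lasts 1/10 s, in which the tool goes at most 50 mm and 8.59 degrees, less where a joint would pass 70% of its speed; a pose out of reach is approached as far as the arm can. A call with a gripper value outside its range is refused whole. The fingers move at their own pace and stop on an object; FORCE is the grip in N (left out, the last holds). Time passes only in rows, so rows that do not move let the fingers close. It gives the time, the measured TCP pose, the force, the opening and the grip force at its end, in the units of the state.
- ctrl.get_state(): the state, without advancing time (a new reading comes with each control period).
- ctrl.read_camera(name): name is "scene" or "top" or "wrist"; returns a dict with "img" (420x560x3 uint8, red, green, blue), "z_map" (420x560 float32, m along the optical axis (not along the pixel's ray), 0 where there is no reading), "fx", "fy", "cx", "cy" (pixels), "R" (3x3) and "t" (3): a world point X has camera coordinates R X + t. Camera axes: x right, y down, z forward; pixel columns grow to the right and rows downward; lengths in m; the calibration is good to about 2 mm. A picture is of the moment at which its call begins.
- ctrl.sign_off(): hands the job in; it is judged then, once.
Trained networks look in the newest picture that a camera, given by its name, has taken for a name from the list of things; names that differ only in an ending like _2 or _b are one class to them, and where a whole thing is asked for, a point or a joint stands for the part that bears it (a point fixed in the world has none). Each returns a list of dicts, best first, with "confidence" (0 to 1); they miss things now and then, are a little off and sometimes report something else, mostly with a low value. They report only what shows in the picture. A call takes as long as a camera call.
- ctrl.boxes_of(camera, target): "box" ([left, top, right, bottom] in pixels, round what is visible of it).
The state is a dict: "clock": time; "q": joint angles; "joint_velocities": joint speeds; "joint_efforts": joint torques, N m; "tcp_pos": TCP position; "ee_rot": TCP orientation; "contact_force": force on the tool from outside, world axes, zero at the start; "wrist_torque": the same for the moment, N m; "finger_gap": finger opening in m; "grip_force": force on a finger pad.
Only numpy, scipy, OpenCV 4.12 (cv2) and the standard library are available. Lean on these libraries where they do the work, as an engineer would, in place of code of your own. Each camera call takes 0.05 s, during which the arm holds its last target. There are 200 camera calls.

## Task

Close the bowl that stands on the chopper with the lid of the same colour, seated flat and fully down, and let go of the lid. Then grip the bar of the chopper's spring-return dial, turn it clockwise past the one-dot and two-dot clicks to the third, three-dot mark, and hold it there: finish with the gripper still holding the dial at the third mark. Leave the other lid and everything else on the counter where it stands.

Things in the scene. Friction and masses are not known exactly. Their poses are not given: they have to be found in the camera images.
- stand (a point): centre of the bowl stand of the cream-coloured chopper, 20 mm above the work surface, under the bowl there. z up; y along the chopper, away from its motor tower; x from its front (towards the robot) to its back. Fixed, 120 mm deep (x), 263 mm long (y). The tower, 120 x 110 mm, 100 mm high, is centred 148 mm away in -y; the dial is on top of it
- dial_grip (a point): point on the dial's upright axis at the height to grip its bar, 129 mm above the work surface. The bar is grey, 44 mm long (x of this frame), 14 mm thick (y), its top 135 mm above the work surface; z up. A red line on its top, at the -x end, is the pointer. This frame turns with the dial; at joint value 0 it is parallel to stand
- dial_bar: the grey grip bar itself, 28 mm high, axes as dial_grip; origin on the dial's axis at the bar's lower end, 107 mm above the work surface. It stands on a round black disc 52 mm in diameter whose top is 108 mm above the work surface
- dial (a joint): dial angle, rad: 0 at rest, pointer at the grey dash at the chopper's front; grows turning clockwise seen from above. Clicks at 0.4 (one white dot), 0.8 (two white dots), 1.2 (three red dots); end stop at 1.25. Let go, it springs back to 0 from anywhere. Turning takes up to about 0.13 N m, holding at 1.2 about 0.1 N m
- bowl_blue: blue plastic bowl, round, open at the top: outside diameter 100 mm (88 mm at the foot), inside diameter 92 mm, 65 mm high; fixed. Origin: centre of its underside, 20 mm above the work surface. It stands on the chopper's stand or on the cork coaster; the two bowls are alike but for colour
- rim_blue (a point): centre of the blue bowl's mouth, at the height of its rim, 65 mm above the bowl's origin; z up. A seated lid's origin lies 10 mm below this point
- bowl_orange: orange plastic bowl, round, open at the top: outside diameter 100 mm (88 mm at the foot), inside diameter 92 mm, 65 mm high; fixed. Origin: centre of its underside, 20 mm above the work surface. It stands on the chopper's stand or on the cork coaster; the two bowls are alike but for colour
- rim_orange (a point): centre of the orange bowl's mouth, as for the blue bowl
- lid_blue: loose blue plastic lid, 90 g, right way up on the wooden bread box, 85 mm above the work surface; origin: centre of its underside, z up. From below: a plug 84 mm in diameter, 10 mm high, that drops into a bowl; a flange 106 mm in diameter, 6 mm thick, that rests on the rim; a round knob to grip, 26 mm in diameter, from 16 to 42 mm above the origin. The lids are alike but for colour
- lid_orange: loose orange plastic lid, 90 g, right way up on the wooden bread box, 85 mm above the work surface; origin: centre of its underside, z up. From below: a plug 84 mm in diameter, 10 mm high, that drops into a bowl; a flange 106 mm in diameter, 6 mm thick, that rests on the rim; a round knob to grip, 26 mm in diameter, from 16 to 42 mm above the origin. The lids are alike but for colour
- bread_box: fixed wooden bread box, 164 mm deep (x), 262 mm long (y), 85 mm high, on the right of the chopper; both lids lie on its flat top. Origin: centre of its underside, x to the back. Behind the chopper and the box, from about 0.55 m ahead of the robot's base, stand fixed bags up to 350 mm high: keep the arm in front of them
- salt_shaker: bystander: glass salt shaker with a grey top, 44 mm in diameter, 90 mm high, loose; origin centre of underside
- spice_a: bystander: spice jar with a dark cap and a blue label, 41 mm in diameter, 105 mm high, loose; origin centre of underside
- spice_c: bystander: spice jar with a dark cap, 41 mm in diameter, 105 mm high, loose; origin centre of underside
- honey_jar: bystander: jar with a red lid, 60 mm in diameter, 86 mm high, loose; origin centre of underside

How it is judged:
On the way, in this order (a step that is already met when the one before it is completed fails the run):
1. the bowl on the chopper is closed with the lid of its colour, and the lid is let go (((horizontal distance between bowl_blue and stand below 0.02 m and horizontal distance between lid_blue and rim_blue below 0.006 m and z of lid_blue in the frame of rim_blue between -0.014 and -0.0065 m and angle between lid_blue's own z axis and vertical below 0.06 rad) or (horizontal distance between bowl_orange and stand below 0.02 m and horizontal distance between lid_orange and rim_orange below 0.006 m and z of lid_orange in the frame of rim_orange between -0.014 and -0.0065 m and angle between lid_orange's own z axis and vertical below 0.06 rad)) and contact force between the fingers and lid_blue below 0.1 N and contact force between the fingers and lid_orange below 0.1 N), for 0.2 s.
2. the gripper holds the dial at the third mark (value of joint dial above 1.08 rad and contact force between the fingers and dial_bar above 1 N), for 0.2 s.
At the end, for the whole second after the job is handed in: The lid of the same colour lies flat on the bowl on the chopper (within 6 mm of centred, its flange on the rim within about 4 mm, tilt under 0.06 rad), not touched by the fingers; the dial stands beyond 1.08 rad (third mark at 1.2) and the fingers hold its bar with more than 1 N (all of step 1 and all of step 2); the arm keeps its last pose, push and grip.
It fails at once if the dial is turned more than 0.3 rad while the bowl on the chopper is not closed (value of joint dial above 0.3 rad and not ((horizontal distance between bowl_blue and stand below 0.02 m and horizontal distance between lid_blue and rim_blue below 0.006 m and z of lid_blue in the frame of rim_blue between -0.014 and -0.0065 m and angle between lid_blue's own z axis and vertical below 0.06 rad) or (horizontal distance between bowl_orange and stand below 0.02 m and horizontal distance between lid_orange and rim_orange below 0.006 m and z of lid_orange in the frame of rim_orange between -0.014 and -0.0065 m and angle between lid_orange's own z axis and vertical below 0.06 rad))).
It fails at once if the lid of the other colour is moved more than 30 mm ((horizontal distance between bowl_blue and stand below 0.02 m and distance of lid_orange from where it was at the start of the episode above 0.03 m) or (horizontal distance between bowl_orange and stand below 0.02 m and distance of lid_blue from where it was at the start of the episode above 0.03 m)).
It fails at once if a bystander is moved more than 30 mm (distance of any of salt_shaker, spice_a, spice_c, honey_jar from where it was at the start of the episode above 0.03 m).
It also fails if it takes over 51 s, if anything falls off the work surface, if the arm or the gripper's body presses on something with over 40 N, if the wrist force passes 120 N, or if a joint passes its speed limit or range.

## Working session

There is one attempt and no reset: what is moved stays moved. The work goes in short steps, Python scripts to look and compute and a shell command to move; the robot and the scene stay as the last step left them, time stands still between calls to the robot, and variables do not carry over. Pictures are saved under pics/ and viewed, at most 10 in all, crops included, and the job is handed in when it is done.

```bash
mkdir -p pics; cat > h.py <<'E'
import numpy as np, cv2
from plant import ctrl
from scipy.spatial.transform import Rotation as Ro
def pts(c):
    z=c["z_map"]; v,u=np.indices(z.shape)
    P=np.stack([(u-c["cx"])/c["fx"]*z,(v-c["cy"])/c["fy"]*z,z],-1)
    W=(P-np.array(c["t"]).ravel())@np.array(c["R"])
    W[z<=0]=np.nan
    return W
E
python3 - <<'E'
from h import *
s=ctrl.get_state(); print(s["clock"],s["tcp_pos"],s["ee_rot"],s["finger_gap"])
ims=[]
for n in("top","scene"):
    c=ctrl.read_camera(n); np.savez(n+".npz",**c); W=pts(c); im=c["img"][:,:,::-1].copy()
    for t in["bowl_blue","bowl_orange","lid_blue","lid_orange","dial_bar","stand","bread_box","salt_shaker","spice_a","spice_c","honey_jar"]:
        for b in ctrl.boxes_of(n,t)[:1]:
            x0,y0,x1,y1=map(int,b["box"]); p=W[(y0+y1)//2,(x0+x1)//2]
            print(n,t,round(b["confidence"],2),[x0,y0,x1,y1],p.round(3))
    cv2.imwrite(f"pics/{n}0.png",im)
E
```

```text
0.0 [0.1826264  0.51844923 0.22910274] [-3.14043646e+00 -8.59407335e-05  2.80280118e+00] 0.09298130006580245
top bowl_blue 0.67 [144, 180, 186, 218] [0.445 0.339 0.057]
top bowl_orange 0.66 [231, 188, 268, 225] [0.445 0.119 0.054]
top lid_blue 0.82 [347, 183, 389, 224] [ 0.462 -0.178  0.125]
top lid_orange 0.63 [397, 184, 438, 222] [ 0.472 -0.298  0.125]
top dial_bar 0.78 [297, 189, 321, 207] [ 0.461 -0.032  0.136]
top stand 0.87 [230, 176, 332, 235] [0.461 0.036 0.02 ]
top bread_box 0.65 [130, 218, 158, 237] [0.362 0.369 0.107]
top salt_shaker 0.58 [191, 171, 207, 195] [0.489 0.25  0.085]
top spice_a 0.92 [132, 217, 156, 238] [0.362 0.369 0.107]
top spice_c 0.92 [132, 217, 156, 238] [0.362 0.369 0.107]
top honey_jar 0.98 [406, 153, 435, 182] [ 0.577 -0.317  0.082]
scene bowl_blue 0.72 [280, 216, 294, 230] [0.423 0.021 0.053]
scene bowl_orange 0.31 [310, 148, 324, 155] [nan nan nan]
scene lid_blue 0.29 [288, 141, 309, 166] [ 0.584 -0.3    0.062]
scene lid_orange 0.64 [307, 147, 322, 156] [ 0.518 -0.296  0.099]
scene stand 0.53 [278, 211, 298, 231] [0.42  0.02  0.063]
scene salt_shaker 0.57 [207, 246, 228, 267] [0.495 0.269 0.079]
scene honey_jar 0.65 [289, 136, 308, 163] [ 0.582 -0.296  0.082]
```

```bash
python3 - <<'E'
import cv2
i=cv2.imread("pics/top0.png")[140:260,110:460]
cv2.imwrite("pics/top1.png",cv2.resize(i,(800,274),interpolation=cv2.INTER_CUBIC))
E
```

```text
(no output)
```

View pics/top1.png

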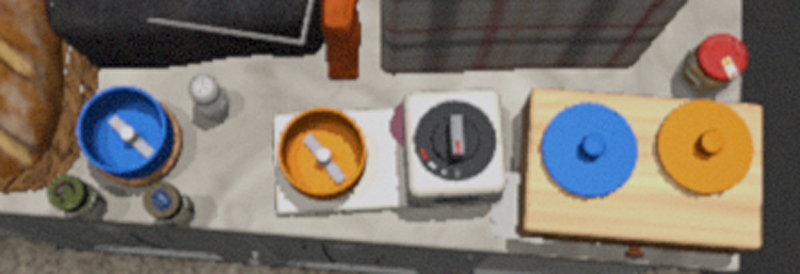

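View pics/scene0.png

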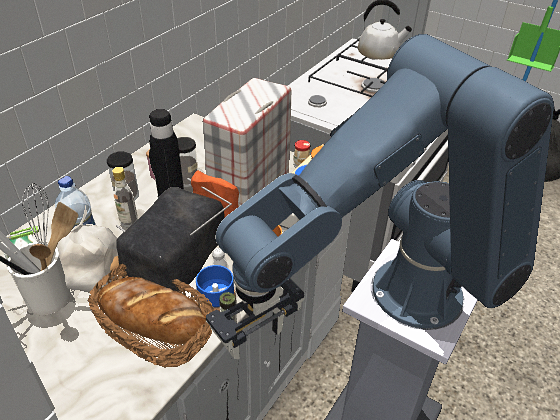

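The top view shows the orange bowl on the chopper at crop (322,153), the blue bowl on the coaster at (125,132), and the lids on the box: blue at (590,150), orange at (705,147). The dial is at (455,138). So the orange lid is the one to use. The scene view is mostly blocked by the arm.

```bash
python3 - <<'E'
from h import *
c=dict(np.load("top.npz")); W=pts(c); im=c["img"].astype(int); r,g,b=im[...,0],im[...,1],im[...,2]
hsv=cv2.cvtColor(c["img"],cv2.COLOR_RGB2HSV).astype(int)
org=(hsv[...,0]>8)&(hsv[...,0]<22)&(hsv[...,1]>190)
blu=(hsv[...,0]>95)&(hsv[...,0]<120)&(hsv[...,1]>150)
X,Y,Z=W[...,0],W[...,1],W[...,2]
from scipy.optimize import least_squares
def circ(P):
    f=least_squares(lambda q:np.hypot(P[:,0]-q[0],P[:,1]-q[1])-q[2],[*P[:,:2].mean(0),.05],loss="soft_l1",f_scale=.002);return f.x.round(4)
def rep(n,m,hull=True):
    P=W[m&np.isfinite(Z)]; 
    if len(P)<8: print(n,len(P));return
    h=cv2.convexHull(P[:,:2].astype(np.float32))[:,0]
    print(n,len(P),"mean",P.mean(0).round(4),"hullcirc",circ(h),"rect",cv2.minAreaRect(P[:,:2].astype(np.float32)))
L=(Y<-.2)&(Y>-.4)&(X<.56)
rep("lidO flange",org&L&(abs(Z-.101)<.006)); rep("lidO knob",org&L&(abs(Z-.127)<.005))
rep("lidB flange",blu&(Y<-.1)&(abs(Z-.101)<.006)); rep("lidB knob",blu&(Y<-.1)&(abs(Z-.127)<.005))
rep("rimO",org&(Y>.04)&(Y<.2)&(abs(Z-.085)<.006))
T=(abs(Y+.03)<.09)&(abs(X-.46)<.08)
rep("tower",T&(abs(Z-.1)<.004)); rep("disc",T&(abs(Z-.108)<.003)); rep("bar",T&(Z>.128)&(Z<.142))
rep("box",(Y<-.08)&(Y>-.45)&(X<.57)&(abs(Z-.085)<.006))
rep("chopperbase",(Y>.02)&(Y<.25)&(abs(X-.45)<.1)&(abs(Z-.02)<.005)&(hsv[...,1]<60))
for y in np.arange(-.4,.2,.05):
    m=(abs(Y-y)<.025)&(Z>.15)&(X>.5)&(X<.8); print(round(y,2), np.nanmin(X[m]).round(3) if m.any() else None, end="; ")
E
```

```text
lidO flange 1144 mean [ 0.4744 -0.3072  0.1011] hullcirc [ 0.4755 -0.3078  0.0507] rect ((0.4755038619041443, -0.3077550530433655), (0.10016417503356934, 0.10078153014183044), 67.49649810791016)
lidO knob 81 mean [ 0.4764 -0.307   0.1267] hullcirc [ 0.4766 -0.3071  0.0121] rect ((0.476020485162735, -0.30738741159439087), (0.0244982298463583, 0.02283688262104988), 88.96993255615234)
lidB flange 1149 mean [ 0.4609 -0.1809  0.101 ] hullcirc [ 0.4617 -0.1811  0.0503] rect ((0.4615100622177124, -0.18117088079452515), (0.10059919953346252, 0.09893034398555756), 1.511520266532898)
lidB knob 84 mean [ 0.4633 -0.1805  0.1265] hullcirc [ 0.4637 -0.1807  0.012 ] rect ((0.4634251594543457, -0.18095169961452484), (0.02415601722896099, 0.023131107911467552), 48.8052978515625)
rimO 125 mean [0.4522 0.0995 0.0842] hullcirc [0.4415 0.113  0.0484] rect ((0.5160218477249146, 0.1209123507142067), (0.246919646859169, 0.09158254414796829), 6.932699203491211)
tower 1331 mean [ 0.4596 -0.0325  0.0998] hullcirc [ 0.4587 -0.033   0.0658] rect ((0.46095192432403564, -0.031602296978235245), (0.1151009351015091,
[... 249 characters left out ...]
46   -0.0324  0.1339] hullcirc [ 0.4574 -0.0193  0.0216] rect ((0.4605969190597534, -0.03256993740797043), (0.04258929565548897, 0.013658452779054642), 7.942559719085693)
box 3792 mean [ 0.436  -0.2437  0.0849] hullcirc [ 0.4607 -0.2381  0.1515] rect ((0.4697871208190918, -0.22858063876628876), (0.29463741183280945, 0.19975319504737854), 89.97183227539062)
chopperbase 1071 mean [0.4347 0.0801 0.0197] hullcirc [0.477  0.1268 0.1066] rect ((0.4414631128311157, 0.13327646255493164), (0.12297800183296204, 0.22363832592964172), 4.960575103759766)
-0.4 None; -0.35 None; -0.3 None; -0.25 0.581; -0.2 0.575; -0.15 0.569; -0.1 0.564; -0.05 0.56; -0.0 0.554; 0.05 0.552; 0.1 0.55; 0.15 0.541; 0.2 0.544;
```

The orange lid is at (0.476,-0.307), the dial at (0.4606,-0.0325) with yaw 7.9°, and the stand at about (0.441,0.114). Next I turn to the chopper's yaw and travel to above the orange lid.

```bash
python3 -m inch '{"plan": [-1,0,0,0,0,0,-6.85, -1,0,0,0,0,0,-6.85, -1,0,0,0,0,0,-6.85, -1,0,0,0,0,0,-6.85, -1,-0.93,-4.5,0,0,0,0, -1,-0.93,-4.5,0,0,0,0, -1,-0.93,-4.5,0,0,0,0, -1,-0.93,-4.5,0,0,0,0]}' 10
python3 -m inch '{"plan": [-1,-0.93,-4.5,0,0,0,0, -1,-0.93,-4.5,0,0,0,0, -1,-0.93,-4.5,0,0,0,0, -1,-0.93,-4.5,0,0,0,0, -1,-0.93,-4.5,0,0,0,0, -1,-0.93,-4.5,0,0,0,0, -1,-0.93,-4.5,0,0,0,0, -1,-0.93,-4.5,0,0,0,0]}'
python3 -m inch '{"plan": [-1,-0.93,-4.5,0,0,0,0, -1,-0.93,-4.5,0,0,0,0, -1,-0.93,-4.5,0,0,0,0, -1,-0.93,-4.5,0,0,0,0, -1,-0.93,-4.5,0,0,0,0, -1,-0.93,-4.5,0,0,0,0, -1,-0.93,-4.5,0,0,0,0, -1,0,0,0,0,0,0]}'
cat >> h.py <<'E'
def to(x,y,z,yaw=None):
    s=ctrl.get_state(); R=Ro.from_euler("xyz",s["ee_rot"]); p=np.array(s["tcp_pos"])
    print("t",s["clock"],"p",p.round(4),"rpy",np.degrees(s["ee_rot"]).round(2),"F",np.round(s["contact_force"],1),"gap",round(s["finger_gap"],4),"need cm",(R.inv().apply(np.array([x,y,z])-p)*100).round(2))
E
cat > w.py <<'E'
from h import *
c=ctrl.read_camera("wrist"); np.savez("wrist.npz",**c); cv2.imwrite("pics/w0.png",c["img"][:,:,::-1])
W=pts(c); X,Y,Z=W[...,0],W[...,1],W[...,2]
hsv=cv2.cvtColor(c["img"],cv2.COLOR_RGB2HSV).astype(int)
org=(hsv[...,0]>5)&(hsv[...,0]<24)&(hsv[...,1]>150)
for n,z in(("flange",.101),("knob",.127),("rim",.085)):
    m=org&(abs(Z-z)<.005)
    if m.sum()>30:
        (a,b),r=cv2.minEnclosingCircle(W[m][:,:2].astype(np.float32)); print(n,m.sum(),W[m].mean(0).round(4),round(a,4),round(b,4),round(r,4))
E
python3 - <<'E'
from h import *
to(.476,-.307,.115)
exec(open("w.py").read())
E
```

```text
clock: 2.0
tcp_pos: [0.2448, 0.3441, 0.2296]
ee_rot: [3.141, 0.0, -3.002]
contact_force: [1.2, 0.5, -0.8]
finger_gap: 0.093
grip_force: 0.0
clock: 2.8
tcp_pos: [0.3687, -0.0025, 0.23]
ee_rot: [-3.141, 0.001, -3.002]
contact_force: [1.0, 0.3, 0.1]
finger_gap: 0.0929
grip_force: 0.0
clock: 3.6
tcp_pos: [0.4774, -0.3076, 0.229]
ee_rot: [-3.141, 0.0, -3.005]
contact_force: [-1.3, 1.2, 0.5]
finger_gap: 0.0928
grip_force: 0.0
t 3.6 p [ 0.4774 -0.3076  0.229 ] rpy [-1.7994e+02  2.0000e-02 -1.7218e+02] F [-1.3  1.2  0.5] gap 0.0928 need cm [ 0.13  0.09 11.4 ]
flange 10719 [ 0.4724 -0.3084  0.1003] 0.4753 -0.308 0.0529
knob 791 [ 0.4742 -0.3082  0.1258] 0.4751 -0.3083 0.013
rim 43 [ 0.5517 -0.3122  0.0852] 0.5174 -0.2962 0.0738
```

View pics/w0.png

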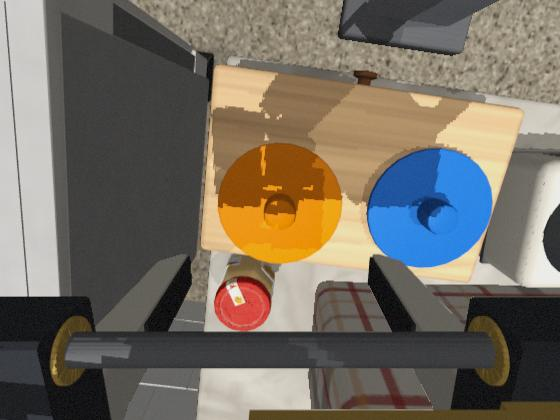

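The wrist view shows the orange lid at pixel (280,205) with its knob at (280,212). The fitted radius of 52.9 mm matches the flange. I descend and grip.

```bash
python3 -m inch '{"plan": [-1,0.2,0,3,0,0,0, -1,0,0,3,0,0,0, -1,0,0,3,0,0,0, -1,0,0,1.4,0,0,0, -1,0,0,1,0,0,0, -1,0,0,0,0,0,0, 1,0,0,0,0,0,0, 1,0,0,0,0,0,0]}' 20
python3 -m inch '{"plan": [1,0,0,0,0,0,0, 1,0,0,0,0,0,0, 1,0,0,0,0,0,0, 1,0,0,0,0,0,0]}'
```

```text
clock: 4.45
tcp_pos: [0.4751, -0.304, 0.1168]
ee_rot: [-3.14, 0.001, -3.002]
contact_force: [-0.2, -0.5, 0.5]
finger_gap: 0.0813
grip_force: 0.0
clock: 4.85
tcp_pos: [0.4746, -0.3037, 0.1158]
ee_rot: [-3.141, 0.0, -3.002]
contact_force: [0.9, -0.3, 0.0]
finger_gap: 0.0494
grip_force: 0.0
```

```bash
python3 -m inch '{"plan": [1,0,0,0,0,0,0, 1,0,0,0,0,0,0, 1,0,0,0,0,0,0, 1,0,0,0,0,0,0, 1,0,0,0,0,0,0, 1,0,0,0,0,0,0]}'
python3 - <<'E'
from h import *
to(.4753,-.308,.115)
exec(open("w.py").read())
to(.4753,-.308,.115)
E
```

```text
clock: 5.45
tcp_pos: [0.4746, -0.3037, 0.1156]
ee_rot: [3.142, -0.0, -3.002]
contact_force: [0.1, -0.0, 0.2]
finger_gap: 0.0256
grip_force: 20.0
t 5.45 p [ 0.4746 -0.3037  0.1156] rpy [ 180.     -0.   -172.01] F [ 0.1 -0.   0.2] gap 0.0256 need cm [-0.01 -0.44  0.06]
flange 17487 [ 0.4576 -0.306   0.1003] 0.4741 -0.3036 0.0527
knob 2122 [ 0.4731 -0.3038  0.1258] 0.4758 -0.3036 0.0146
t 5.5 p [ 0.4746 -0.3037  0.1156] rpy [-180.     -0.   -172.01] F [ 0.1 -0.2 -0. ] gap 0.0257 need cm [-0.01 -0.44  0.06]
```

```bash
python3 -m inch '{"plan": [1,0,0,-1,0,0,0, 1,0,0,-2,0,0,0, 1,0,0,-3,0,0,0, 1,0,0,-2,0,0,0, 1,0,0,0,0,0,0]}'
python3 - <<'E'
from h import *
from scipy.optimize import least_squares
to(.441,.114,.2)
acc=[]
for k in range(4):
    c=ctrl.read_camera("top"); W=pts(c); X,Y,Z=W[...,0],W[...,1],W[...,2]
    hsv=cv2.cvtColor(c["img"],cv2.COLOR_RGB2HSV).astype(int)
    m=(hsv[...,0]>5)&(hsv[...,0]<24)&(hsv[...,1]>120)&(np.hypot(X-.441,Y-.114)<.065)&(abs(Z-.083)<.006)
    acc.append(W[m])
P=np.concatenate(acc); f=least_squares(lambda q:np.hypot(P[:,0]-q[0],P[:,1]-q[1])-q[2],[.44,.114,.048],loss="soft_l1",f_scale=.002)
print(len(P),f.x,P[:,2].mean(),[int((( np.arctan2(P[:,1]-f.x[1],P[:,0]-f.x[0])//(np.pi/4))==k).sum()) for k in range(-4,4)])
to(.441,.114,.2)
E
```

```text
clock: 6.0
tcp_pos: [0.4756, -0.3044, 0.1989]
ee_rot: [-3.138, 0.004, -3.002]
contact_force: [-0.5, 0.1, -0.9]
finger_gap: 0.0252
grip_force: 20.0
t 6.0 p [ 0.4756 -0.3044  0.1989] rpy [-179.79    0.21 -172.01] F [-0.5  0.1 -0.9] gap 0.0252 need cm [-2.39 41.92 -0.26]
334 [0.44111    0.11357795 0.04722177] 0.08349677858332333 [0, 0, 28, 69, 69, 44, 72, 52]
t 6.2 p [ 0.4741 -0.3033  0.1945] rpy [ 1.7992e+02 -8.0000e-02 -1.7202e+02] F [-0.1  0.7 -1.8] gap 0.0257 need cm [-2.52 41.79 -0.49]
```

```bash
python3 -m inch '{"plan": [1,-0.25,2,0,0,0,0, 1,-0.25,4,0,0,0,0, 1,-0.25,4.2,0,0,0,0, 1,-0.25,4.2,0,0,0,0, 1,-0.25,4.2,0,0,0,0, 1,-0.25,4.2,0,0,0,0, 1,-0.25,4.2,0,0,0,0, 1,-0.25,4.2,0,0,0,0]}'
python3 -m inch '{"plan": [1,-0.25,4.2,0,0,0,0, 1,-0.2,4,0,0,0,0, 1,0,2.2,0,0,0,0, 1,0,0,0,0,0,0, 1,0,0,0,0,0,0, 1,0,0,0,0,0,0]}'
python3 - <<'E'
from h import *
c=ctrl.read_camera("wrist"); W=pts(c); cv2.imwrite("pics/w1.png",c["img"][:,:,::-1])
c=ctrl.read_camera("top"); cv2.imwrite("pics/t2.png",cv2.resize(c["img"][140:260,200:400,::-1],(800,480),interpolation=cv2.INTER_CUBIC))
s=ctrl.get_state()
X,Y,Z=W[...,0],W[...,1],W[...,2]; 
for lo,hi in((.155,.19),(.07,.09)):
    m=(Z>lo)&(Z<hi)&(X<.5)&(abs(Y-.113)<.1); print(m.sum(),np.nanmin(W[m],0),np.nanmax(W[m],0)) if m.any() else None
to(.4411,.1136,.2)
E
```

```text
clock: 7.0
tcp_pos: [0.4497, 0.0104, 0.195]
ee_rot: [3.141, -0.001, -3.002]
contact_force: [0.5, -0.6, -0.5]
finger_gap: 0.0255
grip_force: 20.0
clock: 7.6
tcp_pos: [0.4408, 0.1111, 0.1953]
ee_rot: [-3.141, -0.001, -3.003]
contact_force: [-0.6, -0.2, -1.1]
finger_gap: 0.0255
grip_force: 20.0
17881 [0.3880988  0.05854652 0.17553012] [0.48272609 0.1640069  0.18999104]
1927 [0.39009496 0.01300652 0.07001652] [0.49998788 0.1529778  0.08999815]
t 7.7 p [0.441  0.1109 0.1955] rpy [-1.8000e+02 -2.0000e-02 -1.7208e+02] F [ 0.5 -0.  -0.4] gap 0.0251 need cm [-0.05  0.26 -0.45]
```

View pics/w1.png

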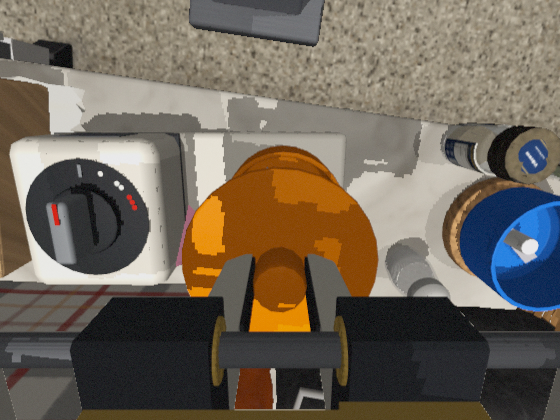

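The wrist view shows the lid (280,240) held level over the orange bowl. It is 2.6 mm short in y, so I correct that and descend.

```bash
python3 -m inch '{"plan": [1,-0.05,0.26,2,0,0,0, 1,0,0,2.5,0,0,0, 1,0,0,2,0,0,0, 1,0,0,0.5,0,0,0, 1,0,0,0.5,0,0,0, 1,0,0,0.5,0,0,0, 1,0,0,0.3,0,0,0, 1,0,0,0,0,0,0]}'
python3 -c "
from h import *
to(.4411,.1136,.1055)"
```

```text
clock: 8.5
tcp_pos: [0.4413, 0.1143, 0.1128]
ee_rot: [3.142, 0.0, -3.002]
contact_force: [-0.0, -0.9, -1.8]
finger_gap: 0.0257
grip_force: 20.0
t 8.5 p [0.4413 0.1143 0.1128] rpy [ 1.8000e+02  2.0000e-02 -1.7202e+02] F [-0.  -0.9 -1.8] gap 0.0257 need cm [ 0.03 -0.07  0.73]
```

```bash
python3 -m inch '{"plan": [1,0,-0.05,0.2,0,0,0, 1,0,0,0.2,0,0,0, 1,0,0,0.15,0,0,0, 1,0,0,0.1,0,0,0, 1,0,0,0.05,0,0,0, 1,0,0,0,0,0,0, 1,0,0,0,0,0,0]}'
python3 -c "
from h import *
to(.4411,.1136,.1055)"
```

```text
clock: 9.2
tcp_pos: [0.4413, 0.1138, 0.1057]
ee_rot: [-3.142, 0.0, -3.002]
contact_force: [0.6, -0.3, -1.1]
finger_gap: 0.0258
grip_force: 20.0
t 9.2 p [0.4413 0.1138 0.1057] rpy [-180.      0.   -172.01] F [ 0.6 -0.3 -1.1] gap 0.0258 need cm [ 0.02 -0.02  0.02]
```

Down at seating height, with no jamming. I release and retreat straight up.

```bash
python3 -m inch '{"plan": [0.3,0,0,0,0,0,0, 0.3,0,0,0,0,0,0, 0.3,0,0,0,0,0,0, 0.3,0,0,0,0,0,0, 0.3,0,0,0,0,0,0, 0.3,0,0,0,0,0,0]}'
python3 -c "
from h import *
to(.4411,.1136,.2)"
```

```text
clock: 9.8
tcp_pos: [0.4413, 0.1138, 0.1056]
ee_rot: [-3.142, 0.0, -3.002]
contact_force: [-0.0, 0.1, 0.0]
finger_gap: 0.0325
grip_force: 0.0
t 9.8 p [0.4413 0.1138 0.1056] rpy [-180.      0.   -172.01] F [-0.   0.1  0. ] gap 0.0325 need cm [ 0.02 -0.02 -9.44]
```

```bash
python3 -m inch '{"plan": [0.3,0,0,-1.5,0,0,0, 0.3,0,0,-4,0,0,0, 0.3,0,0,-4,0,0,0, 0.3,0,-2,-2,0,0,0, 0.3,0,-4,0,0,0,0, 0.3,0,-4,0,0,0,0, 0.3,0,-2,0,0,0,0, 0.3,0,0,0,0,0,0]}'
python3 - <<'E'
from h import *
exec(open("w.py").read())
for n,z in(("flangeS",.091),("knobS",.117)):
    m=org&(abs(Z-z)<.006)&(Y>.04); (a,b),r=cv2.minEnclosingCircle(W[m][:,:2].astype(np.float32)); print(n,m.sum(),W[m].mean(0).round(4),round(a,4),round(b,4),round(r,4))
    if n=="flangeS":
        P=W[m]; print("plane",np.linalg.lstsq(np.c_[P[:,:2]-[.441,.1136],np.ones(len(P))],P[:,2],rcond=None)[0])
m=(Z>.128)&(Z<.14)&(abs(Y+.0325)<.04)&(abs(X-.46)<.04); print("bar",m.sum(),cv2.minAreaRect(W[m][:,:2].astype(np.float32)))
m=(Z>.15)&(X>.5)&(Y<.05); print("bag minx",np.nanmin(X[m]) if m.any() else None)
to(.4606,-.0325,.2)
E
```

```text
clock: 10.6
tcp_pos: [0.4581, -0.0068, 0.2207]
ee_rot: [-3.141, 0.0, -3.005]
contact_force: [-0.1, -0.2, 0.3]
finger_gap: 0.0325
grip_force: 0.0
flange 177 [0.4366 0.1023 0.1012] 0.4319 0.045 0.074
rim 3723 [0.4372 0.111  0.0895] 0.4411 0.1139 0.0532
flangeS 10482 [0.4385 0.1118 0.0903] 0.4411 0.1139 0.0532
plane [0.00100841 0.00136651 0.09026865]
knobS 825 [0.4404 0.1123 0.1156] 0.4409 0.1134 0.0131
bar 1100 ((0.4593629837036133, -0.03260311484336853), (0.04416614770889282, 0.014098206534981728), 7.675754547119141)
bag minx 0.5488933321906347
t 10.65 p [ 0.4579 -0.0056  0.2206] rpy [ 1.7999e+02 -1.0000e-02 -1.7214e+02] F [ 0.6 -0.7  0.1] gap 0.0323 need cm [ 0.1  -2.7   2.06]
```

View pics/w0.png

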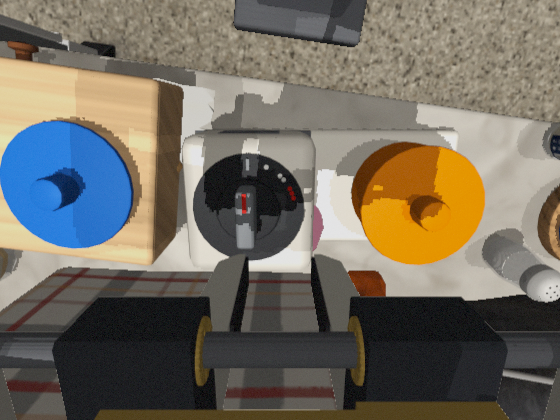

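The lid sits centred and flat: (0.4411,0.1139), flange top at 0.090. In the image the dial is at (245,210), its pointer facing the front. The bag is close behind the dial, so I tilt the gripper body towards the front before gripping.

```bash
python3 -m inch '{"plan": [0,0,-1.3,0,0,-7.5,0, 0,0,-1.3,0,0,-7.5,0, 0,0,0,0,0,0,0, 0,0,0,0,0,0,0, 0,0,0,0,0,0,0]}'
cat > d.py <<'E'
from h import *
s=ctrl.get_state(); R=Ro.from_euler("xyz",s["ee_rot"])
a=np.radians(7.75); ax=np.array([.4597,-.0326,.131])
G=ax-.006*np.array([np.cos(a),np.sin(a),0]); T=G+.008*R.apply([0,0,1])
print("tool axes\n",R.as_matrix().T.round(3))
to(*(T+[0,0,.04])); to(*T)
d=np.radians(4.4); Z=Ro.from_euler("z",-d); p=T-ax
print("row shift cm",(R.inv().apply(Z.apply(p)-p)*100).round(3),"rotvec",np.degrees(R.inv().apply([0,0,-d])).round(3),"down1cm",R.inv().apply([0,0,-1]).round(3), "q",np.round(s["q"],2))
E
python3 d.py
```

```text
clock: 11.15
tcp_pos: [0.462, -0.03, 0.2209]
ee_rot: [3.141, 0.261, -3.001]
contact_force: [-0.1, -0.0, -0.1]
finger_gap: 0.0463
grip_force: 0.0
tool axes
 [[-0.957 -0.135 -0.258]
 [-0.14   0.99   0.   ]
 [ 0.255  0.036 -0.966]]
t 11.15 p [ 0.462  -0.03    0.2209] rpy [ 179.99   14.93 -171.96] F [-0.1 -0.  -0.1] gap 0.0463 need cm [ 2.12 -0.23  5.4 ]
t 11.15 p [ 0.462  -0.03    0.2209] rpy [ 179.99   14.93 -171.96] F [-0.1 -0.  -0.1] gap 0.0463 need cm [ 3.15 -0.23  9.26]
row shift cm [-0.001  0.03   0.   ] rotvec [ 1.134e+00 -1.000e-03  4.251e+00] down1cm [ 0.258 -0.     0.966] q [-0.22  0.09  2.04  0.13  0.77 -2.01]
```

```bash
python3 -m inch '{"plan": [0,1,-0.23,2.7,0,0,0, 0,1.12,0,2.7,0,0,0, 0,0.5,0,2,0,0,0, 0,0.3,0,1.2,0,0,0, 0,0.15,0,0.4,0,0,0, 0,0,0,0,0,0,0, 0,0,0,0,0,0,0]}'
python3 d.py; python3 -c "
from h import *
c=ctrl.read_camera('wrist'); cv2.imwrite('pics/w2.png',c['img'][:,:,::-1])"
```

```text
clock: 11.85
tcp_pos: [0.4561, -0.0337, 0.1263]
ee_rot: [-3.141, 0.262, -3.002]
contact_force: [-0.1, -0.7, 0.2]
finger_gap: 0.0467
grip_force: 0.0
tool axes
 [[-0.956 -0.135 -0.259]
 [-0.14   0.99  -0.   ]
 [ 0.257  0.036 -0.966]]
t 11.85 p [ 0.4561 -0.0337  0.1263] rpy [-179.99   15.03 -171.98] F [-0.1 -0.7  0.2] gap 0.0467 need cm [-0.94  0.06 -3.58]
t 11.85 p [ 0.4561 -0.0337  0.1263] rpy [-179.99   15.03 -171.98] F [-0.1 -0.7  0.2] gap 0.0467 need cm [0.1  0.06 0.29]
row shift cm [-0.001  0.03   0.   ] rotvec [1.141e+00 1.000e-03 4.250e+00] down1cm [0.259 0.    0.966] q [-0.23  0.24  2.15  0.19  0.51 -2.1 ]
```

View pics/w2.png

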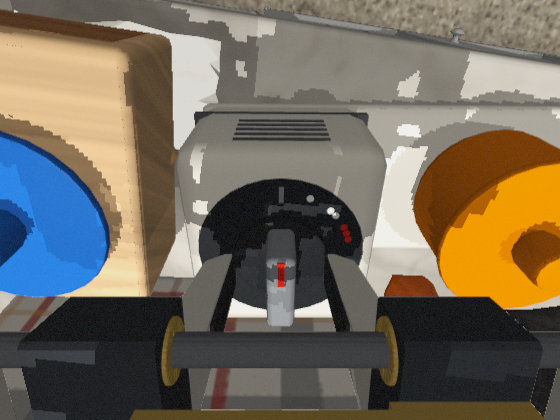

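The wrist view shows the grey bar at (280,275), centred between the open fingers. I close on it.

```bash
python3 -m inch '{"plan": [0,0.1,0.06,0.25,0,0,0, 0,0,0,0,0,0,0, 1,0,0,0,0,0,0, 1,0,0,0,0,0,0, 1,0,0,0,0,0,0, 1,0,0,0,0,0,0, 1,0,0,0,0,0,0, 1,0,0,0,0,0,0]}' 40
python3 -m inch '{"plan": [1,0,0,0,0,0,0, 1,0,0,0,0,0,0]}'
python3 d.py
```

```text
clock: 12.7
tcp_pos: [0.4551, -0.0333, 0.1231]
ee_rot: [3.142, 0.262, -3.002]
contact_force: [-0.2, 0.6, 1.6]
finger_gap: 0.0135
grip_force: 40.0
clock: 12.9
tcp_pos: [0.4552, -0.0334, 0.1231]
ee_rot: [3.142, 0.262, -3.002]
contact_force: [-0.6, 0.6, 1.1]
finger_gap: 0.0138
grip_force: 40.0
tool axes
 [[-0.957 -0.134 -0.259]
 [-0.139  0.99   0.   ]
 [ 0.256  0.036 -0.966]]
t 12.9 p [ 0.4552 -0.0334  0.1231] rpy [ 180.     15.01 -172.02] F [-0.6  0.6  1.1] gap 0.0138 need cm [-1.1   0.02 -3.86]
t 12.9 p [ 0.4552 -0.0334  0.1231] rpy [ 180.     15.01 -172.02] F [-0.6  0.6  1.1] gap 0.0138 need cm [-0.07  0.02  0.  ]
row shift cm [-0.001  0.03   0.   ] rotvec [ 1.139 -0.     4.25 ] down1cm [ 0.259 -0.     0.966] q [-0.23  0.25  2.15  0.19  0.5  -2.1 ]
```

```bash
python3 -m inch '{"plan": [1,0,0.03,0,1.14,0,4.25, 1,0,0.03,0,1.14,0,4.25, 1,0,0.03,0,1.14,0,4.25, 1,0,0.03,0,1.14,0,4.25, 1,0,0.03,0,1.14,0,4.25, 1,0,0.03,0,1.14,0,4.25, 1,0,0,0,0,0,0]}'
python3 -c "
from h import *
s=ctrl.get_state();print(np.round(s['wrist_torque'],2),np.round(s['q'],2));to(.4597,-.0326,.123)"
```

```text
clock: 13.6
tcp_pos: [0.4554, -0.0315, 0.1231]
ee_rot: [-3.141, 0.262, 2.82]
contact_force: [-0.5, -3.9, 1.3]
finger_gap: 0.0137
grip_force: 40.0
[-0.72  0.21 -0.1 ] [-0.14  0.25  2.15 -0.1   0.49 -1.31]
t 13.6 p [ 0.4554 -0.0315  0.1231] rpy [-179.97   15.01  161.59] F [-0.5 -3.9  1.3] gap 0.0137 need cm [-0.43  0.03  0.13]
```

Turning well (26.4°) with low forces. I continue to about 70°.

```bash
python3 -m inch '{"plan": [1,0,0.03,0,1.14,0,4.25, 1,0,0.03,0,1.14,0,4.25, 1,0,0.03,0,1.14,0,4.25, 1,0,0.03,0,1.14,0,4.25, 1,0,0.03,0,1.14,0,4.25, 1,0,0.03,0,1.14,0,4.25, 1,0,0,0,0,0,0]}'
python3 -m inch '{"plan": [1,0,0.03,0,1.14,0,4.25, 1,0,0.03,0,1.14,0,4.25, 1,0,0.03,0,1.14,0,4.25, 1,0,0.02,0,0.76,0,2.85, 1,0,0,0,0,0,0, 1,0,0,0,0,0,0, 1,0,0,0,0,0,0]}'
python3 - <<'E'
from h import *
s=ctrl.get_state();print(np.round(s['wrist_torque'],2),np.round(s['q'],2));to(.4597,-.0326,.123)
c=ctrl.read_camera("wrist"); cv2.imwrite("pics/w3.png",c["img"][:,:,::-1])
W=pts(c);X,Y,Z=W[...,0],W[...,1],W[...,2]
m=(Z>.128)&(Z<.138)&(np.hypot(X-.4597,Y+.0326)<.026); print(m.sum(), cv2.minAreaRect(W[m][:,:2].astype(np.float32)) if m.any() else 0)
E
```

```text
clock: 14.3
tcp_pos: [0.4563, -0.03, 0.1231]
ee_rot: [-3.141, 0.262, 2.361]
contact_force: [-1.0, -1.9, 2.0]
finger_gap: 0.014
grip_force: 40.0
clock: 15.0
tcp_pos: [0.4571, -0.0294, 0.1231]
ee_rot: [3.141, 0.262, 2.08]
contact_force: [1.8, 0.6, -0.6]
finger_gap: 0.0137
grip_force: 40.0
[ 0.03 -0.32  0.19] [-0.04  0.31  2.07 -0.37  0.66 -0.27]
t 15.0 p [ 0.4571 -0.0294  0.1231] rpy [179.98  15.   119.17] F [ 1.8  0.6 -0.6] gap 0.0137 need cm [-0.39  0.07  0.12]
2720 ((0.45360735058784485, -0.03169428929686546), (0.038852959871292114, 0.044189419597387314), 6.251277923583984)
```

View pics/w3.png

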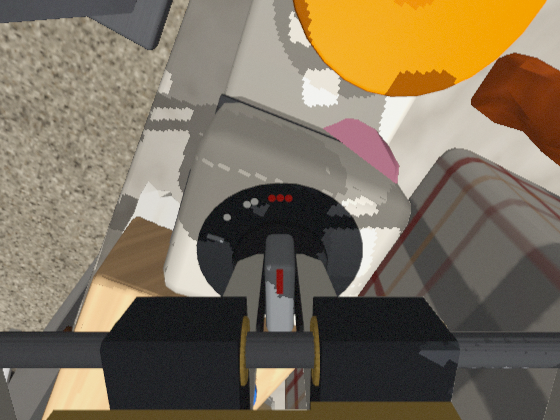

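The pointer (280,280) lines up with the three red dots (280,198), and the tool has turned 68.8° (1.20 rad). One last lid check, then I hand in.

```bash
python3 - <<'E'
from h import *
c=ctrl.read_camera("top"); W=pts(c);X,Y,Z=W[...,0],W[...,1],W[...,2]
hsv=cv2.cvtColor(c["img"],cv2.COLOR_RGB2HSV).astype(int)
m=(hsv[...,0]>5)&(hsv[...,0]<24)&(hsv[...,1]>150)&(np.hypot(X-.441,Y-.114)<.065)&(abs(Z-.091)<.006)
print(m.sum(),W[m].mean(0)); s=ctrl.get_state(); print(s["grip_force"],s["finger_gap"],s["clock"])
ok=m.sum()>100 and abs(W[m].mean(0)[2]-.091)<.003
if ok: print(ctrl.sign_off())
E
```

```text
201 [0.44414809 0.15100034 0.09112469]
40.0078547000885 0.013682177736544471 15.1
the job is handed in; nothing more can be done
None
```

The job is handed in: the orange lid is seated flat on the orange bowl on the chopper and let go, and the gripper is holding the dial at the three-dot mark (about 1.20 rad, 40 N grip); no verdict came back from the hand-in.

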